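# Click a specimen slide into the viewing position

### The job

On the slide feed deck, find the sprung carriage that carries the flat rectangular glass slide (the other one carries a small round dish). With the fingertips, push its upright tab fully in to the end stop, then let go so that it springs back against its stop pin and stays latched in the middle position, with the slide still lying in it. Pick nothing up, and leave the dish's carriage and the things beside the deck alone.

Things in the scene. Friction and masses are not known exactly. Their poses are not given: they have to be found in the camera images.
- deck: fixed white slide feed deck 290 x 220 mm, flat top 30 mm high; origin on the table, base spans -130 to +160 mm in its x. Two carriages (centre lines y = +50, -50 mm) slide along its +x, away from the robot, to an end stop block 65 mm high at x = 117 mm. Each: black plate 160 x 46 mm, upright push tab at the near end, walled pocket 82 x 38 mm behind it, steel tooth at the far end
- carriage_left (a joint): travel of the left (+y) carriage along deck +x, m: 0 out (rest), 0.030 latched, 0.055 at end stop. Spring back 2 N (at 0) to 4.2 N (at 0.055), damping 15 N per m/s, up to 3 N more while its tooth lifts the pin (0.003 to 0.03). Pin drops at about 0.032: let go from beyond, it returns by itself to 0.030 within 0.5 s and stays; let go from less, it returns to 0
- pin_left (a joint): lift of the left stop pin, m: 0 down (at rest and when latched), about 0.008 as the tooth passes under it; its own spring snaps it down. Upright 8 mm steel pin with a black 16 mm knob, in an aluminium bracket over the lane at deck x = +56 mm; bracket top 70 mm, knob top 89 mm above the table
- tab_left (a point): point on the push face (facing deck -x) of the left carriage's upright black tab, 72 mm above the table; moves with it. Tab 36 mm wide (deck y), 10 mm thick (x), from 32 to 86 mm above the table. At travel 0 the point is at deck x = -100, y = +50 mm. Free space in front, above the deck's flat top
- carriage_right (a joint): travel of the right (-y) carriage along deck +x, m: 0 out (rest), 0.030 latched, 0.055 at end stop. Spring back 2 N (at 0) to 4.2 N (at 0.055), damping 15 N per m/s, up to 3 N more while its tooth lifts the pin (0.003 to 0.03). Pin drops at about 0.032: let go from beyond, it returns by itself to 0.030 within 0.5 s and stays; let go from less, it returns to 0
- pin_right (a joint): lift of the right stop pin, m: 0 down (at rest and when latched), about 0.008 as the tooth passes under it; its own spring snaps it down. Upright 8 mm steel pin with a black 16 mm knob, in an aluminium bracket over the lane at deck x = +56 mm; bracket top 70 mm, knob top 89 mm above the table
- tab_right (a point): point on the push face (facing deck -x) of the right carriage's upright black tab, 72 mm above the table; moves with it. Tab 36 mm wide (deck y), 10 mm thick (x), from 32 to 86 mm above the table. At travel 0 the point is at deck x = -100, y = -50 mm. Free space in front, above the deck's flat top
- slide: flat rectangular specimen slide, glass in an aluminium frame, 78 x 30 x 6 mm, lying loose in the pocket of one of the two carriages (which one varies); origin at the centre of its underside, 40 mm above the table; long side along the deck's x
- dish: round clear lidded dish, 34 mm wide, 15 mm high, lying loose in the pocket of the other carriage; origin at the centre of its underside
- slide_box: grey slide storage box, 100 x 70 x 35 mm, loose on the table beside the deck; origin at the centre of its underside. To be left alone
- oil_bottle: small amber dropper bottle, 28 mm wide, 70 mm tall, loose on the table beside the deck; origin at the centre of its underside. To be left alone
- jar: clear screw-lid jar, 48 mm wide, 58 mm tall, loose on the table beside the deck; origin at the centre of its underside. To be left alone

How it is judged:
On the way, in this order (a step that is already met when the one before it is completed fails the run):
1. the carriage with the slide is pushed in to (within 5 mm of) its end stop (((y of slide in the frame of deck above 0 m and value of joint carriage_left above 0.05 m) or (y of slide in the frame of deck below 0 m and value of joint carriage_right above 0.05 m))), for 0.05 s.
2. let go, it comes back against its stop pin and is latched in the middle, with no finger on it (((y of slide in the frame of deck above 0 m and value of joint carriage_left between 0.026 and 0.034 m and velocity of joint carriage_left between -0.01 and 0.01 m/s and value of joint pin_left below 0.003 m and value of joint carriage_right below 0.004 m and contact force between deck and the arm below 0.05 N and contact force between deck and the fingers below 0.05 N) or (y of slide in the frame of deck below 0 m and value of joint carriage_right between 0.026 and 0.034 m and velocity of joint carriage_right between -0.01 and 0.01 m/s and value of joint pin_right below 0.003 m and value of joint carriage_left below 0.004 m and contact force between deck and the arm below 0.05 N and contact force between deck and the fingers below 0.05 N))), for 0.2 s.
At the end, for the whole second after the job is handed in: The carriage that carries the slide stands still at its middle position (travel 30 mm, within 4 mm) with its stop pin down; the dish's carriage is out (travel under 4 mm); slide and dish still lie in their pockets (undersides 36 to 46 mm above the table) (((y of slide in the frame of deck above 0 m and value of joint carriage_left between 0.026 and 0.034 m and velocity of joint carriage_left between -0.01 and 0.01 m/s and value of joint pin_left below 0.003 m and value of joint carriage_right below 0.004 m) or (y of slide in the frame of deck below 0 m and value of joint carriage_right between 0.026 and 0.034 m and velocity of joint carriage_right between -0.01 and 0.01 m/s and value of joint pin_right below 0.003 m and value of joint carriage_left below 0.004 m)) and z of slide in the frame of deck between 0.036 and 0.046 m and z of dish in the frame of deck between 0.036 and 0.046 m); the robot touches nothing.
It fails at once if the dish's carriage is pushed more than 8 mm ((y of slide in the frame of deck above 0 m and value of joint carriage_right above 0.008 m) or (y of slide in the frame of deck below 0 m and value of joint carriage_left above 0.008 m)).
It fails at once if the slide or the dish is lifted out of its pocket (more than 15 mm up) (z of any of slide, dish in the frame of deck above 0.055 m).
It fails at once if a thing beside the deck is moved more than 20 mm (distance of any of slide_box, oil_bottle, jar from where it was at the start of the episode above 0.02 m).
It also fails if it takes over 32 s, if anything falls off the work surface, if the arm or the gripper's body presses on something with over 40 N, if the wrist force passes 120 N, or if a joint passes its speed limit or range.

### The arm

A 7-joint arm with a two-finger parallel gripper is mounted at the origin on the work surface. World frame = base frame: x ahead of the robot, y to its left, z up, the work surface at z = 0. Lengths are in m, angles in rad, forces in N, time in s.
With the tool pointing down it reaches from about 0.425 to 0.875 m from the base axis. Payload 8.4 kg.
Tool frame: the origin (TCP) lies between the finger pads; the fingertips stand 11 mm ahead of it and the grasp point (between the pads) lies 8 mm behind it; z points along the fingers, y is the line along which they close (so a half turn about z gives the same grasp; the last joint's range is limited). The gripper opens to 87 mm and grips with 3 to 60 N. Pads are 19 mm wide; open, the fingers measure 117 mm over their backs; the gripper's body (75 mm by 190 mm) begins 51 mm behind the grasp point.
Start: joints at [1.245, 0.333, 0.04, 1.465, -0.013, 1.343, -0.059], TCP at [0.146, -0.633, 0.234] pointing down, gripper open.
Joint ranges: [-2.58, 2.58], [-0.38, 2.09], [-1.3, 1.39], [0.25, 2.4], [-1.5, 4.64], [0.08, 2.09], [-2.65, 2.65]. Speed limits (rad/s): [2.22, 2.22, 2.79, 2.79, 3.14, 3.14, 3.14].

### API

Orientations are given as a rotation vector (axis times angle).
In Python, from rig import r, ticket, read_camera gives the robot as it stands (r), with the cameras as plain functions and the job (ticket).
- The arm moves only by the tool drive_effector, called after "Call:" as name(argument=value, ...) on one line, values as JSON. Schema: {"type":"object","properties":{"offsets":{"type":"string"},"only":{"type":"string"},"quiet":{"type":"boolean"},"lines":{"type":"string"}},"required":["offsets"],"additionalProperties":false}. offsets is a string of 1 to 10 rows, parted by semicolons, with the numbers parted by commas; each row has 5 numbers: the opening from 0.0 (shut) to 1.0 (fully open), then dx, dy, dz in normalised numbers (1 is 1000 mm), then a turn about the tool's z in shares of pi/2 rad (1.0 is pi/2 rad); each row shifts and turns the commanded pose from where the row before left it, along the tool's axes as they then stand; what a row does not reach is not made up. A row lasts 1/12 s, in which the tool goes at most 0.0417 m and 0.125 rad, less where a joint would pass 70% of its speed; a pose out of reach is approached as far as the arm can. The fingers move at their own pace and stop on an object; the grip force is fixed at half the most. Time passes only in rows, so rows that do not move let the fingers close. The tool returns the time, the measured TCP pose, the force, the opening and the grip force at its end. only (a regular expression) keeps the lines of the reply that match it, lines (a string "A,B") keeps lines A to B, and quiet returns only ok. Shift and turn numbers lie between -1 and 1, and a call with a number outside is refused. Input that does not fit is refused with a message, and nothing moves.
- r.get_obs(): the state, without advancing time (a new reading comes with each control period).
- read_camera(name): name is "side" or "top" or "wrist"; returns a dict with "img" (480x640x3 uint8, red, green, blue), "depth" (480x640 float32, m along the optical axis (not along the pixel's ray), 0 where there is no reading), "mtx" (3x3 intrinsics, pixels), "position" and "attitude" of the camera in the world. Camera axes: x right, y down, z forward; pixel columns grow to the right and rows downward; lengths in m; the calibration is good to about 2 mm. A picture is of the moment at which its call begins.
- ticket.sign_off(): hands the job in; it is judged then, once.
The state is a dict: "clock": time; "joint_pos": joint angles; "joint_vel": joint speeds; "joint_torque": joint torques, N m; "eef_pos": TCP position; "ee_rot": TCP orientation; "contact_force": force on the tool from outside, world axes, zero at the start; "moment": the same for the moment, N m; "finger_gap": opening from 0.0 (shut) to 1.0 (fully open); "finger_force": force on a finger pad.
Only numpy, scipy, OpenCV 4.12 (cv2) and the standard library are available. Lean on these libraries where they do the work, as an engineer would, in place of code of your own. Each camera call takes 0.05 s, during which the arm holds its last target. There are 200 camera calls.

## Working session

There is one attempt and no reset: what is moved stays moved. The work goes in short steps, Python scripts to look and compute and a tool call to move; the robot and the scene stay as the last step left them, time stands still between calls to the robot, and variables do not carry over. Pictures are saved under pics/ and viewed, at most 10 in all, crops included, and the job is handed in when it is done.

```bash
ls; mkdir -p pics
```

Run:
```python
from rig import r, ticket, read_camera
import cv2,numpy as np
o=r.get_obs();print(o['clock'],o['eef_pos'],o['ee_rot'],o['finger_gap'],o['contact_force'])
for n in('top','side'):
    c=read_camera(n);cv2.imwrite(f'pics/{n}0.png',c['img'][...,::-1]);print(n,c['mtx'].tolist(),c['position'],c['attitude'])
    np.savez(f'{n}0.npz',**c)
```

```text
pics
rig.py
0.0 [ 0.14604224 -0.63292296  0.23266056] [-3.11984101e+00 -3.55253732e-01  4.28825612e-04] 0.9993829595641244 [ 0.22640032 -0.60734949 -0.637264  ]
top [[618.3919870969742, 0.0, 315.7968282942887], [0.0, 618.3919870969742, 233.52688355172916], [0.0, 0.0, 1.0]] [0.39846918 0.05277527 1.149373  ] [-2.16218273  2.02423308 -0.24274031]
side [[445.53489945713216, 0.0, 316.4906835436127], [0.0, 445.53489945713216, 238.82706461159307], [0.0, 0.0, 1.0]] [ 0.35746976 -0.4815415   0.48934622] [-2.09814196  0.55340171 -0.27900813]
```

View pics/top0.png

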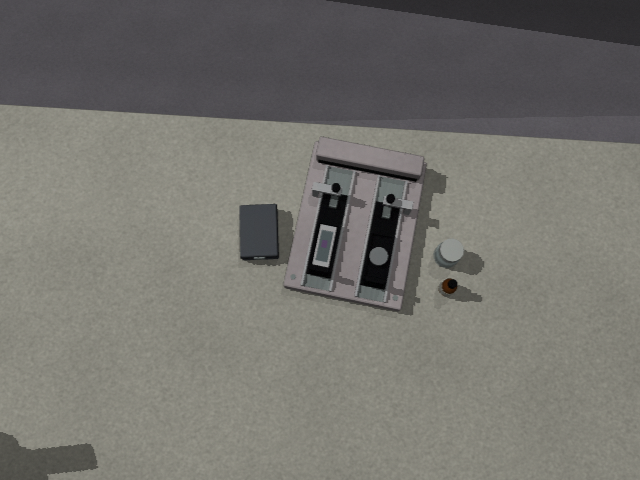

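View pics/side0.png

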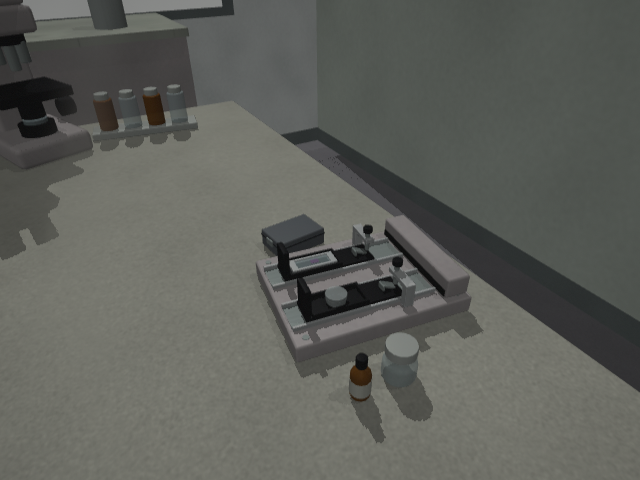

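The top view shows the slide at about (325,246) in the left lane and the dish at (378,256) in the right lane. The tabs stand at the lower ends of the lanes, near (320,278) and (373,287). The side view agrees: the slide is at (313,262), with its tab at (284,260).

Create h.py:
```python
import numpy as np,cv2
from scipy.spatial.transform import Rotation as R
def cloud(c):
    v,u=np.mgrid[:480,:640];K=c['mtx'];d=c['depth']
    p=np.stack([(u-K[0,2])/K[0,0]*d,(v-K[1,2])/K[1,1]*d,d],-1)
    w=p@R.from_rotvec(c['attitude']).as_matrix().T+c['position']; w[d==0]=np.nan
    return w
```

Run:
```python
from h import *
W={n:cloud(np.load(n+'0.npz')) for n in('top','side')}
t=W['top']
print('slide',t[246,325],'dish',t[256,378],'side slide',W['side'][262,313])
for n,w in W.items():
    # table height, deck rect at top
    z=w[...,2]; print(n,'table',np.nanmedian(z[np.abs(z)<.02]))
    near=np.linalg.norm(w[...,:2]-t[251,350,:2],axis=-1)<.22
    m=near&(z>.022)&(z<.1); im=c=None
    col=np.load(n+'0.npz')['img'].astype(int)
    P=w[m&(z<.038)&(col.sum(-1)>250)]; print(len(P),'deck top z',np.median(P[:,2]),cv2.minAreaRect(P[:,:2].astype(np.float32)*1000))
    b=near&(z>.06)&(z<.069)&(np.ptp(col,axis=-1)<40); n_,l,s,_=cv2.connectedComponentsWithStats(b.astype(np.uint8))
    for i in range(1,n_):
        if s[i,4]>25: Q=w[l==i]; print('z60-69',s[i],Q.mean(0).round(4),cv2.minAreaRect(Q[:,:2].astype(np.float32)*1000))
    b=near&(z>.07)&(z<.095); n_,l,s,_=cv2.connectedComponentsWithStats(b.astype(np.uint8))
    for i in range(1,n_):
        if s[i,4]>8: Q=w[l==i]; print('high',s[i],Q.mean(0).round(4),Q[:,2].max().round(4),cv2.minAreaRect(Q[:,:2].astype(np.float32)*1000))
```

```text
slide [0.64135976 0.04862483 0.0431331 ] dish [ 0.62695198 -0.04806165  0.05352046] side slide [0.63861537 0.0466908  0.04601586]
top table -0.00033967170659443546
9256 deck top z 0.030217239447160926 ((691.5469970703125, 10.383895874023438), (403.3193359375, 279.4090881347656), 82.04590606689453)
z60-69 [ 316  137  108   39 2115] [ 0.8134 -0.0238  0.0647] ((813.8239135742188, -23.595375061035156), (199.7032012939453, 42.71745300292969), 82.07447052001953)
z60-69 [313 183  11  10  38] [0.7432 0.0678 0.0669] ((745.4752197265625, 68.44265747070312), (18.65837860107422, 15.396821022033691), 81.4264907836914)
z60-69 [330 188  12   8  26] [0.7368 0.0346 0.0663] ((736.491455078125, 33.40191650390625), (10.396785736083984, 22.498615264892578), 29.702388763427734)
z60-69 [382 201  18   7  38] [ 0.7221 -0.0674  0.0667] ((722.3427734375, -65.74962615966797), (10.071904182434082, 30.437578201293945), 4.909744739532471)
high [312 182   7   9  26] [0.7463 0.0751 0.0717] 0.0741 ((745.4617309570312, 74.52815246582031), (9.737855911254883, 14.949943542480469), 79.40190124511719)
high [320 183  22  1
[... 1983 characters left out ...]
55313873291016, 17.121368408203125), 81.94802856445312)
high [277 242  12  21 172] [0.5867 0.0512 0.0825] 0.0893 ((588.3653564453125, 55.520042419433594), (35.57140350341797, 9.953993797302246), 82.18330383300781)
high [389 256  27  32 337] [ 0.7215 -0.0768  0.0767] 0.0922 ((722.115966796875, -78.77999114990234), (55.07378005981445, 17.32443618774414), 83.07144165039062)
high [297 277  14  26 226] [ 0.5728 -0.0469  0.0828] 0.0892 ((574.7183227539062, -42.69960021972656), (37.564395904541016, 10.299452781677246), 82.88709259033203)
high [356 353  12  10  90] [ 0.5806 -0.1821  0.0714] 0.0732 ((580.2407836914062, -182.18934631347656), (13.069886207580566, 13.965930938720703), 47.72173309326172)
```

The rows are not in the units I measure in: turns go in shares of pi/2 rad. I convert before sending: 0.124 rad / 1.5708 = 0.0789.

Call:
drive_effector(offsets="0,0,0,0,0.0777;0,0,0,0,0.0777;0,0,0,0,0.0789;0,0.03,-0.02,0,0;0,0.035,-0.02,0,0;0,0.035,-0.02,0,0;0,0.035,-0.02,0,0;0,0.03,-0.025,0,0;0,0.03,-0.025,0,0;0,0.03,-0.025,0,0")

```text
clock: 0.93
eef_pos: [0.3921, -0.5102, 0.2331]
ee_rot: [-3.133, 0.222, 0.001]
contact_force: [0.4, -0.2, -0.0]
finger_gap: 0.325
finger_force: 0.0
```

Call:
drive_effector(offsets="0,0.02,-0.035,0,0;0,0.02,-0.035,0,0;0,0.01,-0.04,0,0;0,0.01,-0.04,0,0;0,0,-0.04,0,0;0,0,-0.04,0,0;0,0,-0.04,0,0;0,0,-0.04,0,0;0,0,-0.04,0,0;0,0,0,0,0")

```text
clock: 1.77
eef_pos: [0.5009, -0.1642, 0.2338]
ee_rot: [-3.132, 0.205, -0.001]
contact_force: [0.6, -0.1, 0.8]
finger_gap: 0.006
finger_force: 0.0
```

To row units: 0.008 rad / 1.5708 = 0.0051.

Call:
drive_effector(offsets="0,0.008,-0.039,0,0.0051;0,0,-0.039,0,0;0,0,-0.039,0,0;0,0,-0.039,0,0;0,0,-0.038,0,0;0,0,-0.037,0,0;0,0,0,0,0;0,0,0,0,0")

```text
clock: 2.43
eef_pos: [0.5411, 0.0563, 0.2332]
ee_rot: [-3.133, 0.227, 0.001]
contact_force: [0.1, -0.1, -0.1]
finger_gap: 0.007
finger_force: 0.0
```

Run:
```python
from h import *
from rig import r, ticket, read_camera
c=read_camera('top');o=r.get_obs();cv2.imwrite('pics/top1.png',c['img'][120:340,200:480][:,:,::-1].repeat(2,0).repeat(2,1))
p=o['eef_pos'];M=R.from_rotvec(o['ee_rot']).as_matrix();print(p,M[:,0])
print('tab pt in tool',M.T@(np.array([.585,.0575,.072])-p))
```

```text
[0.54117946 0.05402286 0.23316808] [ 9.89112024e-01 -1.47162491e-01 -7.78281678e-04]
tab pt in tool [ 0.04295715 -0.00993829  0.16113161]
```

View pics/top1.png

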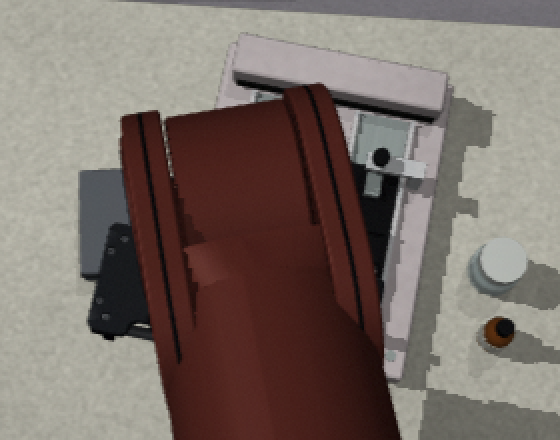

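The arm hides the deck from the top camera, so I'll go by the measured coordinates: descend in front of the tab, then check from the side.

To row units: -0.005 rad / 1.5708 = -0.0032.

Call:
drive_effector(offsets="0,0,-0.009,0.03,-0.0032;0,0,0,0.04,0;0,0,0,0.04,0;0,0,0,0.035,0;0,0,0,0.022,0;0,0,0,0,0;0,0,0,0,0")

```text
clock: 3.07
eef_pos: [0.5421, 0.061, 0.066]
ee_rot: [3.132, -0.229, -0.004]
contact_force: [0.4, 0.9, 1.1]
finger_gap: 0.006
finger_force: 0.0
```

Run:
```python
from h import *
from rig import r, ticket, read_camera
c=read_camera('side');o=r.get_obs();cv2.imwrite('pics/side1.png',c['img'][150:370,180:480][:,:,::-1].repeat(2,0).repeat(2,1))
p=o['eef_pos'];M=R.from_rotvec(o['ee_rot']).as_matrix();print(p,M[:,0])
print('tab pt in tool',M.T@(np.array([.585,.0575,.072])-p),o['contact_force'])
```

```text
[0.54334413 0.06166134 0.06760039] [ 9.89379453e-01 -1.45354450e-01  6.18780276e-04]
tab pt in tool [ 0.04182106 -0.00193751 -0.00437383] [0.07484982 0.0606592  0.74231581]
```

View pics/side1.png

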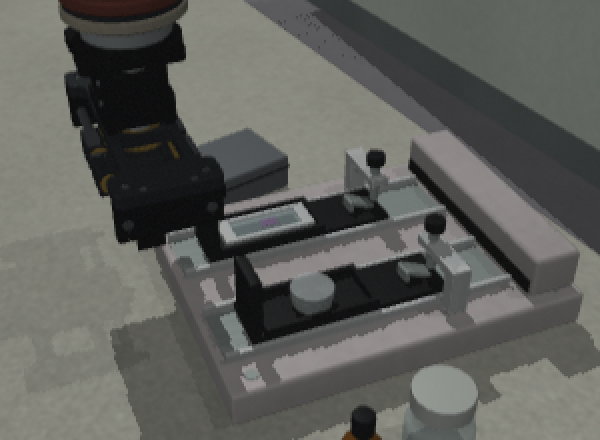

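The side view shows the gripper in front of the left (slide) tab and clear of the right one. The slide is at crop (268,222), the pin knob at (376,158). Next I push slowly to near the end and check the travel.

Call:
drive_effector(offsets="0,0.01,-0.002,0,0;0,0.01,0,0,0;0,0.01,0,0,0;0,0.008,0,0,0;0,0.008,0,0,0;0,0.008,0,0,0;0,0.008,0,0,0;0,0.008,0,0,0;0,0.006,0,0,0;0,0,0,0,0")

```text
clock: 3.95
eef_pos: [0.6191, 0.0541, 0.0664]
ee_rot: [-3.133, 0.226, 0.001]
contact_force: [-3.8, 0.9, 0.7]
finger_gap: 0.004
finger_force: 1.7
```

```bash
python3 - <<'E'
from h import *
from rig import r, ticket, read_camera
c=read_camera('side');o=r.get_obs();cv2.imwrite('pics/side2.png',c['img'][150:370,180:480][:,:,::-1].repeat(2,0).repeat(2,1))
p=o['eef_pos'];M=R.from_rotvec(o['ee_rot']).as_matrix()
print('tab pt in tool',M.T@(np.array([.585,.0575,.072])-p),o['contact_force'])
E
```

```text
tab pt in tool [-0.03373391  0.00146965 -0.00559932] [-3.84773074  1.71427532  0.66016627]
```

View pics/side2.png

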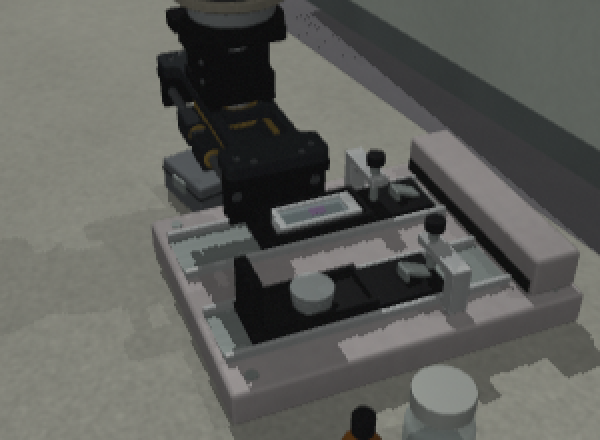

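The tooth has passed the pin and the slide is still in place. Force is 3.8 N and travel is about 43 mm, so I keep going to the stop until the force rises.

Call:
drive_effector(offsets="0,0.004,0,0,0;0,0.004,0,0,0;0,0,0,0,0;0,0,0,0,0")

```text
clock: 4.33
eef_pos: [0.6257, 0.0531, 0.0664]
ee_rot: [-3.133, 0.226, 0.001]
contact_force: [-3.5, 2.1, -0.1]
finger_gap: 0.006
finger_force: 1.9
```

Call:
drive_effector(offsets="0,0.003,0,0,0;0,0,0,0,0")

```text
clock: 4.5
eef_pos: [0.6288, 0.0526, 0.0665]
ee_rot: [-3.133, 0.226, 0.001]
contact_force: [-3.0, 2.7, -0.9]
finger_gap: 0.004
finger_force: 1.9
```

Call:
drive_effector(offsets="0,0.002,0,0,0;0,0,0,0,0")

```text
clock: 4.67
eef_pos: [0.6294, 0.0525, 0.0664]
ee_rot: [3.133, -0.225, -0.005]
contact_force: [-9.9, 3.2, 3.7]
finger_gap: 0.002
finger_force: 5.1
```

Force jumped to about 10 N with the tool barely moving, so it's at the end stop. I push 1 mm more, hold, then back off smoothly.

Call:
drive_effector(offsets="0,0.001,0,0,0;0,0,0,0,0")

```text
clock: 4.83
eef_pos: [0.6295, 0.0525, 0.0664]
ee_rot: [3.133, -0.225, -0.008]
contact_force: [-14.3, 2.7, 7.5]
finger_gap: 0.001
finger_force: 7.3
```

Call:
drive_effector(offsets="0,-0.004,0,0,0;0,-0.006,0,0,0;0,-0.008,0,0,0;0,-0.01,0,0,0;0,-0.015,0,0,0;0,-0.02,0,0,0;0,-0.02,0,0,0;0,0,0,0,0;0,0,0,0,0;0,0,0,0,0")

```text
clock: 5.67
eef_pos: [0.5508, 0.0632, 0.0673]
ee_rot: [3.133, -0.227, 0.003]
contact_force: [-0.4, -0.9, 0.7]
finger_gap: 0.001
finger_force: 0.0
```

Run:
```python
from h import *
from rig import r, ticket, read_camera
c=read_camera('side');o=r.get_obs();cv2.imwrite('pics/side3.png',c['img'][150:370,180:480][:,:,::-1].repeat(2,0).repeat(2,1))
print(o['contact_force'])
w=cloud(c);z=w[...,2]
for q in((.615,.053),(.573,-.045)):
    m=(z>.07)&(z<.089)&(np.hypot(w[...,0]-q[0],w[...,1]-q[1])<.035)&(c['img'].max(-1)<90)
    Q=w[m];print(m.sum(),Q.mean(0))
```

```text
[-0.69762115  0.93132928 -0.20650711]
143 [0.61607183 0.04337682 0.08199299]
228 [ 0.57281322 -0.04686838  0.0825087 ]
```

View pics/side3.png

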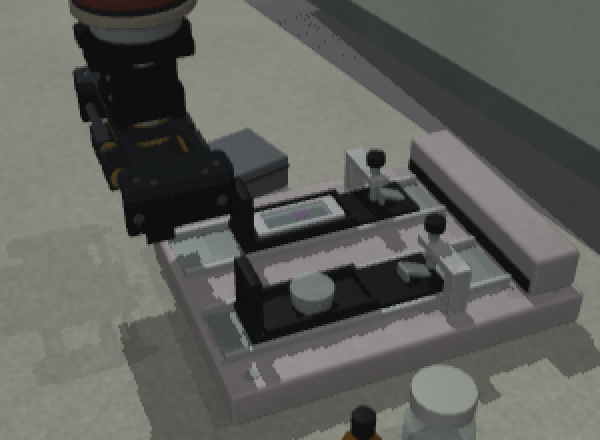

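The tab moved 30 mm from its start, so it is latched with the slide in its pocket. The right carriage hasn't moved. I retreat upward, confirm and hand in.

Call:
drive_effector(offsets="0,0,0,-0.03,0;0,0,0,-0.04,0;0,0,0,-0.04,0;0,0,0,0,0;0,0,0,0,0;0,0,0,0,0")

```text
clock: 6.22
eef_pos: [0.5504, 0.0634, 0.1765]
ee_rot: [-3.133, 0.227, -0.001]
contact_force: [-0.0, 1.0, 0.1]
finger_gap: 0.004
finger_force: 0.0
```

Run:
```python
from h import *
from rig import r, ticket, read_camera
c=read_camera('side');w=cloud(c);z=w[...,2]
for q in((.615,.053),(.573,-.045)):
    m=(z>.07)&(z<.089)&(np.hypot(w[...,0]-q[0],w[...,1]-q[1])<.035)&(c['img'].max(-1)<90)
    print(w[m].mean(0))
print(ticket.sign_off())
```

```text
[0.61598614 0.04742078 0.08206152]
[ 0.57273694 -0.04718254  0.0824997 ]
the job is handed in; nothing more can be done
None
```

I pushed the left carriage, which carries the slide, to its end stop and let go. It measured latched about 30 mm in with the slide still in its pocket and the dish's carriage unmoved; I handed the job in with the robot clear at about 6.2 s, and no verdict was returned.

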